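# Close the coolant reservoir of an open test bench with its quick-thread cap

### The job

The coolant loop on the open test bench has been drained and must be closed for its leak test: put the orange screw cap from the table squarely onto the neck of the clear reservoir, turn it gently backwards (anticlockwise seen from above), with only light pressure, until you feel it drop off the start of the thread into place, then screw it down clockwise until it is fully home and snug on its seal, without forcing it, and let go. Leave the bottle, the hard drive and the screwdriver where they are.

Things in the scene. Friction and masses are not known exactly. Their poses are not given: they have to be found in the camera images.
- cap_center (a point): Middle (on the axis, half-way up) of the loose orange screw cap: round, 24 mm high, 60 mm across its twenty gripping flats (any yaw grips alike), 55 to 90 g. It starts on the table, open side down; z is the cap's axis, up. Fully home, this point is 1 mm below mouth.
- cap: The same cap, origin at the centre of its lower edge. The hollow beneath is 13 mm deep, 53 mm in diameter, with a flat ceiling. Three lugs, 120 degrees apart, 6 mm long and 2.5 mm thick, stand inwards just above the lower edge, to 46 mm diameter.
- mouth (a point): Centre of the top rim of the clear reservoir's upright grey neck; the cap's ceiling seats here; z up; about 171 mm above the table. Neck 44 mm in diameter, rim chamfered to 40 mm, with a black rubber seal on top that gives 1.5 mm. It stands 24 mm above a black collar 62 mm in diameter; nothing within 100 mm of its axis stands higher than that collar. Fixed.
- thread (a point): On the neck's axis, 3.5 mm below the rim, level with the thread starts. Right-hand (clockwise seen from above goes down), three blunt starts 120 degrees apart; ridges 51 mm in diameter, 2.5 mm thick, 6 mm apart, sinking 18 mm per turn. Which way the starts face is not measured: the axes of this point say nothing of it.
- seat (a point): Where cap_center ends, 1 mm below the rim. Set on at a chance yaw, the lugs ride on the ridges, cap_center 2 to 8 mm above mouth. Turned backwards it climbs to about 8 mm, within 120 degrees, then drops 6 mm at once. Some 85 degrees clockwise from there the cap is on its seal and turning stiffens (by some 0.1 N m); 10 to 20 degrees more make it snug, 35 would force it.
- bottle: Bystander: white plastic bottle with a blue cap, 66 mm in diameter, 165 mm high, standing; origin at the centre of its underside.
- drive: Bystander: hard disk drive, a flat metal block 100 x 146 x 26 mm; origin at the centre of its underside.
- screwdriver_mid (a point): Bystander: screwdriver with a blue handle, about 190 mm long, lying on the table; the point is near its middle, x along the tool towards the blade.
Things that resemble listed ones, but are neither listed nor needed, are in the scene too. What is meant by the cap is not green, grey or turquoise, and is the larger of those in its own colour.

How it is judged:
On the way, in this order (a step that is already met when the one before it is completed fails the run):
1. the cap is lifted clear of the table (height (world z) of cap_center above 0.06 m), for 0.1 s.
2. the cap rides on the highest point of the thread, at its start (turned back to it) (z of cap_center in the frame of mouth between 0.0074 and 0.0095 m and horizontal distance between cap_center and mouth below 0.004 m and contact force between cap and reservoir above 0.2 N), for 0.1 s.
3. the cap has dropped off the start into the thread (z of cap_center in the frame of mouth below 0.0035 m and horizontal distance between cap_center and mouth below 0.004 m), for 0.05 s.
At the end, for the whole second after the job is handed in: The cap sits squarely on the neck (within 3 mm of its axis, tilted under 0.05 rad), screwed fully home (its middle at least 0.4 mm below the rim), still pressing on its seal with over 5 N of contact force after release, at rest (z of cap_center in the frame of mouth below -0.0004 m and horizontal distance between cap_center and mouth below 0.003 m and angle between cap's own z axis and vertical below 0.05 rad and linear speed of cap below 0.01 m/s and contact force between cap and reservoir above 5 N); the robot touches nothing.
It fails at once if before it has dropped in, the cap is pressed onto the thread with over 30 N (contact force between cap and reservoir above 30 N and z of cap_center in the frame of mouth above 0.0035 m).
It fails at once if the cap is forced: over 90 N between cap and reservoir (contact force between cap and reservoir above 90 N).
It fails at once if the bottle is moved by more than 20 mm (distance of bottle from where it was at the start of the episode above 0.02 m).
It fails at once if the hard drive is moved by more than 20 mm (distance of drive from where it was at the start of the episode above 0.02 m).
It fails at once if the screwdriver is moved by more than 20 mm (distance of screwdriver_mid from where it was at the start of the episode above 0.02 m).
It also fails if it takes over 67 s, if anything falls off the work surface, if the arm or the gripper's body presses on something with over 40 N, if the wrist force passes 120 N, or if a joint passes its speed limit or range.

### The arm

A 6-joint arm with a two-finger parallel gripper is mounted at the origin on the work surface. World frame = base frame: x ahead of the robot, y to its left, z up, the work surface at z = 0. Lengths are in m, angles in rad, forces in N, time in s.
With the tool pointing down it reaches from about 0.225 to 0.875 m from the base axis. Payload 3.4 kg.
Tool frame: the origin (TCP) lies at the very end of the fingers, on their centre line; the grasp point (between the pads) lies 19 mm behind it (manip.hold_point_z is the distance from the TCP to the grasp point, in m); z points along the fingers, x is the direction in which the jaws open and shut, and the axes are right-handed (so a half turn about z gives the same grasp; the last joint's range is limited). The gripper opens to 85 mm and grips with 20 to 120 N. Pads are 22 mm wide; open, the fingers measure 114 mm over their backs; the gripper's body (76 mm by 85 mm) begins 54 mm behind the grasp point. The pads swing forward as they close: fully open they stand 13 mm farther back than shut.
Start: joints at [1.024, 0.276, 1.505, -0, 1.361, -0.121], TCP at [0.238, 0.524, 0.231] pointing down, gripper open.
Joint ranges: [-2.89, 2.89], [-0.75, 2.08], [0.22, 2.7], [-1.18, 4.32], [0.11, 2.71], [-2.7, 2.7]. Speed limits (rad/s): [2.57, 2.57, 3.14, 3.14, 3.14, 3.14].

### API

Orientations are given as a unit quaternion [w, x, y, z].
In Python, from rig import telemetry, cams, manip, finder gives the robot as it stands. The module is installed in compiled form; this text tells all that it offers.
- The arm moves only by the tool carry_out, never from a script. Its argument "rows" is a list that holds one entry, the list of rows, each a list of 5 numbers: the gripper's target within -1 to 1 (fully open at 1, half-way at 0, shut at -1), then the shift along the world's x, y, z in cm, then the turn about the world's z in rad. A call has 1 to 12 rows; each row shifts and turns the commanded pose from where the row before left it; what a row does not reach is not made up. A row lasts 1/10 s, in which the tool goes at most 50 mm and 8.59 degrees, less where a joint would pass 70% of its speed; a pose out of reach is approached as far as the arm can. A call with a gripper value outside its range is refused whole. The fingers move at their own pace and stop on an object; "force" is the grip in N (left out, the last holds). Time passes only in rows, so rows that do not move let the fingers close. It gives the time, the measured TCP pose, the force and the opening at its end, in the units of the state.
- telemetry.get_state(): the state, without advancing time (a new reading comes with each control period).
- cams.get_image(name): name is "scene" or "top" or "wrist"; returns a dict with "image" (384x512x3 uint8, red, green, blue), "camera_matrix" (3x3 intrinsics, pixels), "k1" (the pictures are not rectified: a ray, as slopes to the right and down, at radius r is drawn at 1 + k1 r^2 times it, then the intrinsics apply), "eye" and "attitude" of the camera in the world. Camera axes: x right, y down, z forward; pixel columns grow to the right and rows downward; lengths in m; the calibration is good to about 2 mm. A picture is of the moment at which its call begins. There is no depth.
- manip.sign_off(): hands the job in, once; it reports no verdict.
Trained networks look in a picture, given as the dict that the camera call returned (one of the last four; its "shot" number tells which), for a name from the list of things; names that differ only in an ending like _2 or _b are one class to them, and where a whole thing is asked for, a point or a joint stands for the part that bears it (a point fixed in the world has none). Each returns a list of dicts, best first, with "confidence" (0 to 1); they miss things now and then, are a little off and sometimes report something else, mostly with a low value. They report only what shows in the picture. A call takes as long as a camera call. They do not tell look-alikes from the thing itself.
- finder.boxes_of(picture, thing): "xy" ([column, row] in pixels, amid what is visible of it).
The state is a dict: "clock": time; "qpos": joint angles; "qd": joint speeds; "effort": joint torques, N m; "position": TCP position; "ee_rot": TCP orientation; "contact_force": force on the tool from outside, world axes, zero at the start; "moment": the same for the moment, N m; "width": finger opening in m.
Only numpy, scipy, OpenCV 4.12 (cv2) and the standard library are available. Lean on these libraries where they do the work, as an engineer would, in place of code of your own. Each camera call takes 0.05 s, during which the arm holds its last target.

## Working session

There is one attempt and no reset: what is moved stays moved. The work goes in short steps, Python scripts to look and compute and a tool call to move; the robot and the scene stay as the last step left them, time stands still between calls to the robot, and variables do not carry over. Pictures are saved under pics/ and viewed, and the job is handed in when it is done.

Besides the shell and the picture viewer there is one more tool, called by a JSON object that holds its "op" and its "data". carry_out: Moves the arm, as the interface text tells. Its arguments: {"type":"object","properties":{"rows":{"type":"array","items":{"type":"array","items":{"type":"array","items":{"type":"number"}}}},"force":{"type":"number"}},"required":["rows"]}

```bash
mkdir -p pics
cat > h.py <<'E'
import numpy as np, cv2
from scipy.spatial.transform import Rotation as R
from rig import telemetry, cams, manip, finder
def rot(att):
    a=np.array(att,float)
    return a if a.shape==(3,3) else R.from_quat(a[[1,2,3,0]]).as_matrix()
def ray(p,xy):
    K=np.array(p["camera_matrix"]); d=np.array([(xy[0]-K[0,2])/K[0,0],(xy[1]-K[1,2])/K[1,1]])
    s=d.copy()
    for _ in range(30): s=d/(1+p["k1"]*(s@s))
    v=rot(p["attitude"])@np.array([s[0],s[1],1]); return np.array(p["eye"]),v
def atz(p,xy,z):
    e,v=ray(p,xy); return e+v*(z-e[2])/v[2]
def proj(p,X):
    K=np.array(p["camera_matrix"]); c=rot(p["attitude"]).T@(np.array(X)-p["eye"]); s=c[:2]/c[2]; s=s*(1+p["k1"]*(s@s)); return np.array([K[0,0]*s[0]+K[0,2],K[1,1]*s[1]+K[1,2]])
def tri(a,b):
    (e1,v1),(e2,v2)=a,b
    A=np.stack([v1,-v2],1); t=np.linalg.lstsq(A,e2-e1,rcond=None)[0]
    p,q=e1+t[0]*v1,e2+t[1]*v2; return (p+q)/2,np.linalg.norm(p-q)
def save(p,n): cv2.imwrite('pics/'+n,cv2.cvtColor(p["image"],cv2.COLOR_RGB2BGR))
E
python3 - <<'E'
from h import *
s=telemetry.get_state(); print(s)
P={}
for n in("scene","top","wrist"):
    p=cams.get_image(n); save(p,n+'0.png'); P[n]=p; print(n,p["eye"],p["attitude"],p["k1"],np.array(p["camera_matrix"]).tolist())
    for t in("cap","mouth","thread","bottle","drive","screwdriver_mid"):
        try: print(t,[(np.round(d["xy"]).tolist(),round(d["confidence"],2),np.round(atz(p,d["xy"],0.171 if t in("mouth","thread") else 0.024),3).tolist()) for d in finder.boxes_of(p,t)])
        except Exception as e: print(t,e)
E
```

```text
{'clock': 0.0, 'qpos': array([ 1.02399238e+00,  2.76548854e-01,  1.50618434e+00, -8.67128944e-06,
        1.36073700e+00, -1.20988270e-01]), 'qd': array([-0.00023687,  0.00016879, -0.00134376,  0.00048719, -0.00116615,
        0.00075137]), 'effort': array([-3.18892999e-03, -4.16776729e+01, -2.45801765e+01, -6.38096226e-04,
        1.10601805e-02,  7.60974473e-06]), 'position': array([0.23721324, 0.52316011, 0.23044566]), 'ee_rot': array([ 4.13416011e-04,  8.40553644e-01,  5.41727505e-01, -8.42847656e-04]), 'contact_force': array([-0.64977104, -0.00713635,  0.68687594]), 'moment': array([ 0.01784958, -0.05400209,  0.02486446]), 'width': 0.08535259724837638}
scene [ 1.02402341 -0.19174889  0.95586941] [-0.26877554  0.84294932  0.44456693 -0.1398442 ] 0.010788072570403727 [[402.56690013236187, 0.0, 251.68251956178284], [0.0, 402.56690013236187, 185.13322842270233], [0.0, 0.0, 1.0]]
cap [([296.0, 197.0], 0.89, [0.586, 0.263, 0.024]), ([262.0, 214.0], 0.86, [0.576, 0.154, 0.024]), ([267.0, 177.0], 0.8, [0.484, 0.234, 0.024]), ([238.0, 193.0], 0.75, [0.481, 0.137, 0.024]), ([253.0, 156.0]
[... 729 characters left out ...]
([247.0, 189.0], 0.64, [0.566, 0.167, 0.024]), ([212.0, 187.0], 0.56, [0.571, 0.252, 0.024])]
mouth [([353.0, 156.0], 0.85, [0.609, -0.06, 0.171])]
thread [([352.0, 151.0], 0.77, [0.619, -0.058, 0.171])]
bottle [([254.0, 131.0], 0.81, [0.713, 0.15, 0.024])]
drive [([138.0, 196.0], 0.88, [0.552, 0.435, 0.024])]
screwdriver_mid [([164.0, 271.0], 0.87, [0.37, 0.365, 0.024])]
wrist [0.1750806  0.55155699 0.37455413] [0.11413767 0.83276089 0.53674088 0.07342428] 0.01880908137528068 [[313.7890339111044, 0.0, 255.17144582551404], [0.0, 313.7890339111044, 196.87785646595054], [0.0, 0.0, 1.0]]
cap []
mouth []
thread []
bottle []
drive []
screwdriver_mid [([186.0, 301.0], 0.75, [0.353, 0.374, 0.024])]
```

View pics/scene0.png

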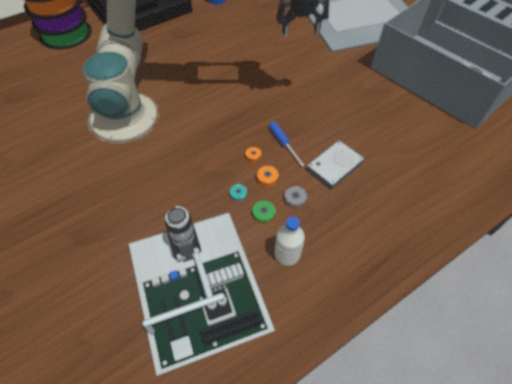

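View pics/top0.png

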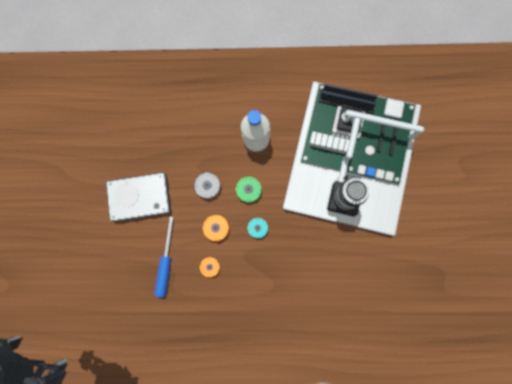

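The larger orange cap is at top (215,229) and scene (267,177). The reservoir neck is near top (354,190) and scene (178,215), and the network's mouth hits are on the wrong part. I'll zoom in and measure.

Run:
```python
from h import *
T=cams.get_image("top"); S=cams.get_image("scene")
for p,n,cx in((T,'top',(355,190)),(S,'scene',(180,225))):
    im=p["image"]; hsv=cv2.cvtColor(im,cv2.COLOR_RGB2HSV)
    m=cv2.inRange(hsv,(8,190,180),(20,255,255))
    c,l,st,ce=cv2.connectedComponentsWithStats(m)
    for i in range(1,c):
        if st[i,4]>60: print(n,st[i],ce[i].round(1),atz(p,ce[i],0.012).round(4),atz(p,ce[i],0.024).round(4))
    x,y=cx; z=cv2.resize(im[y-40:y+40,x-50:x+50],None,fx=8,fy=8,interpolation=cv2.INTER_CUBIC)
    cv2.imwrite(f'pics/neck_{n}.png',cv2.cvtColor(z[:600],cv2.COLOR_RGB2BGR))
```

```text
(no output)
```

View pics/neck_top.png

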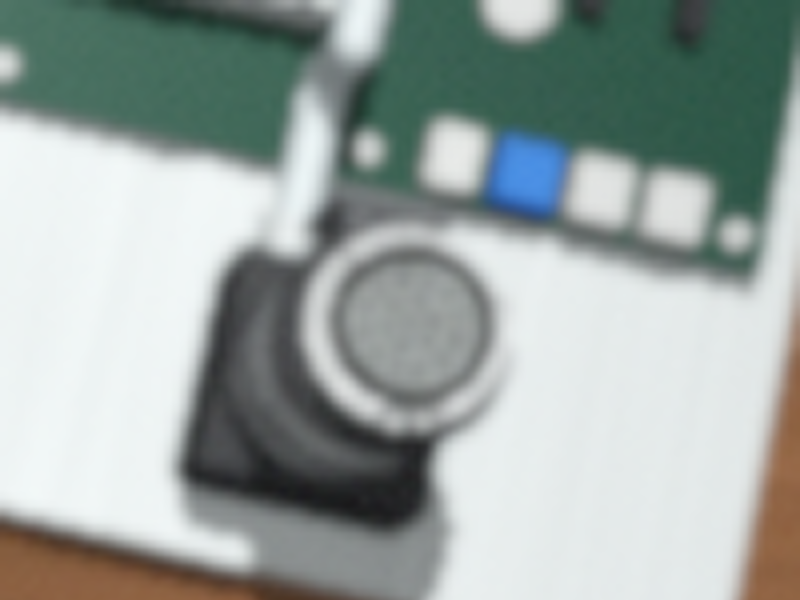

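View pics/neck_scene.png

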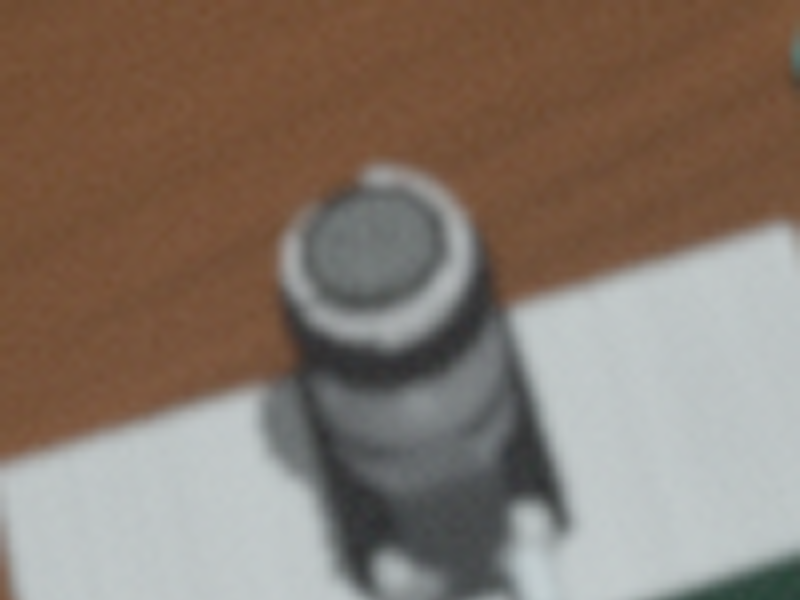

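Run:
```python
import cv2
for f,x,y in(('top0',215,229),('scene0',267,177)):
    im=cv2.imread(f'pics/{f}.png'); h=cv2.cvtColor(im,cv2.COLOR_BGR2HSV)
    print(h[y-8:y+9:4,x-10:x+11:4].tolist())
    cv2.imwrite(f'pics/cap_{f}.png',cv2.resize(im[y-30:y+30,x-30:x+30],None,fx=9,fy=9,interpolation=cv2.INTER_CUBIC))
```

```text
[[[16, 157, 235], [18, 151, 255], [18, 148, 255], [18, 148, 255], [18, 149, 255], [16, 164, 252]], [[17, 156, 255], [18, 150, 255], [6, 38, 159], [6, 18, 144], [17, 148, 255], [18, 150, 255]], [[17, 157, 255], [17, 150, 255], [135, 4, 134], [120, 4, 132], [17, 149, 255], [18, 152, 255]], [[16, 159, 255], [18, 154, 255], [16, 150, 255], [16, 150, 255], [18, 151, 255], [16, 165, 255]], [[13, 151, 160], [16, 161, 255], [18, 156, 255], [17, 159, 255], [18, 153, 255], [13, 177, 141]]]
[[[12, 149, 137], [15, 189, 225], [14, 185, 226], [14, 184, 226], [15, 189, 225], [12, 156, 147]], [[13, 184, 183], [15, 190, 229], [8, 56, 122], [5, 30, 109], [15, 186, 228], [14, 181, 207]], [[13, 185, 154], [15, 191, 230], [14, 172, 210], [12, 158, 203], [15, 192, 230], [14, 191, 196]], [[10, 157, 96], [13, 191, 170], [14, 193, 215], [15, 185, 222], [14, 194, 201], [11, 159, 133]], [[13, 134, 114], [11, 159, 122], [11, 186, 136], [12, 199, 150], [11, 173, 143], [12, 129, 125]]]
```

Run:
```python
from h import *
T=cams.get_image("top"); S=cams.get_image("scene")
q={}
for p,n,(x,y),lo in((T,'top',(215,229),(180)),(S,'scene',(267,177),(175))):
    h=cv2.cvtColor(p["image"],cv2.COLOR_RGB2HSV)[y-18:y+18,x-18:x+18]
    m=((h[...,1]<90)&(h[...,2]>90)).astype(np.uint8)
    c,l,st,ce=cv2.connectedComponentsWithStats(m)
    for i in range(1,c):
        if st[i,4]>8: print(n,st[i],ce[i]+[x-18,y-18])
    o=((h[...,2]>lo)&(h[...,1]>110)).astype(np.uint8)
    cs,_=cv2.findContours(o,cv2.RETR_EXTERNAL,cv2.CHAIN_APPROX_NONE); c=max(cs,key=cv2.contourArea)
    e=cv2.fitEllipse(c); q[n]=np.array(e[0])+[x-18,y-18]; print(n,e,q[n],atz(p,q[n],.024))
print(tri(ray(T,q['top']),ray(S,q['scene'])))
a,b=(356.06,189.9),(176.3,214.9)
print(tri(ray(T,a),ray(S,b)),atz(T,a,.171),atz(S,b,.171))
for nm,p in(('top',T),('scene',S)):
  im=p["image"].copy()
  for C,r in(((0.5,.0,.0),0),):pass
```

```text
top [15 13  8  8 53] [215.18867925 227.56603774]
top ((18.100942611694336, 16.35919189453125), (25.638097763061523, 26.340913772583008), 54.22230911254883) [215.10094261 227.35919189] [0.47349715 0.24371463 0.024     ]
scene [16 13  6  4 16] [267.5 173.5]
scene ((18.506929397583008, 15.167779922485352), (17.112934112548828, 20.649246215820312), 98.40565490722656) [267.5069294  174.16777992] [0.47590843 0.24329759 0.024     ]
(array([0.47388092, 0.24445818, 0.02077915]), np.float64(0.0007241899116026038))
(array([ 0.53838032, -0.06339113,  0.16937132]), np.float64(0.00024017652352193168)) [ 0.5380699 -0.0631324  0.171    ] [ 0.53944888 -0.06355326  0.171     ]
```

{"op": "carry_out", "data": {"rows": [[[1, 2, -2.35, 0, -0.14], [1, 2, -2.35, 0, -0.14], [1, 2, -2.35, 0, -0.14], [1, 2, -2.35, 0, -0.14], [1, 2, -2.35, 0, -0.14], [1, 2, -2.35, 0, -0.14], [1, 2, -2.35, 0, -0.14], [1, 2, -2.35, 0, -0.14], [1, 2, -2.35, 0, -0.14], [1, 2, -2.35, 0, -0.14], [1, 2, -2.35, 0, -0.14], [1, 1.7, -2.1, 0, -0.14]]], "force": 40}}

```text
clock: 2.45
position: [0.4756, 0.243, 0.2314]
ee_rot: [-0.0, 0.964, -0.267, 0.0]
contact_force: [0.8, 0.0, 0.2]
width: 0.0856
```

{"op": "carry_out", "data": {"rows": [[[1, 0, 0, 0, -0.14], [1, 0, 0, 0, -0.14], [1, 0, 0, 0, -0.14], [1, 0, 0, 0, -0.14], [1, 0, 0, 0, -0.14], [1, 0, 0, 0, -0.14], [0.7, 0, 0, 0, -0.14], [0.7, 0, 0, 0, -0.05], [0.7, 0, 0, 0, 0], [0.7, 0, 0, 0, 0]]]}}

```text
clock: 3.45
position: [0.4745, 0.2442, 0.2313]
ee_rot: [0.0, 0.71, -0.705, 0.0]
contact_force: [0.1, 0.5, -1.0]
width: 0.0723
```

Run:
```python
from h import *
s=telemetry.get_state(); print(s["clock"],s["qpos"],s["position"],s["ee_rot"],s["contact_force"],s["width"]); print(rot(s["ee_rot"]).round(3),manip.hold_point_z)
w=cams.get_image("wrist"); save(w,'w1.png'); print(w["eye"],proj(w,[.4745,.2437,.024]),[ (d["xy"],d["confidence"]) for d in finder.boxes_of(w,"cap")])
```

```text
3.45 [ 3.44884194e-01  2.13622137e-01  1.59102899e+00 -9.09876401e-05
  1.33695793e+00  1.90875296e+00] [0.47452192 0.24417617 0.2313495 ] [ 2.64163853e-05  7.09559223e-01 -7.04645803e-01  3.64418487e-05] [ 0.07706009  0.49783812 -0.97246341] 0.07225350816913775
[[ 0.007 -1.     0.   ]
 [-1.    -0.007 -0.   ]
 [ 0.    -0.    -1.   ]] 0.0187
[0.54232486 0.2444024  0.37455465] [255.27911216 171.1609083 ] [([245.8, 243.5], 0.89), ([240.5, 72.6], 0.85), ([330.1, 86.3], 0.84), ([256.1, 171.8], 0.79), ([341.4, 169.3], 0.67)]
```

View pics/w1.png

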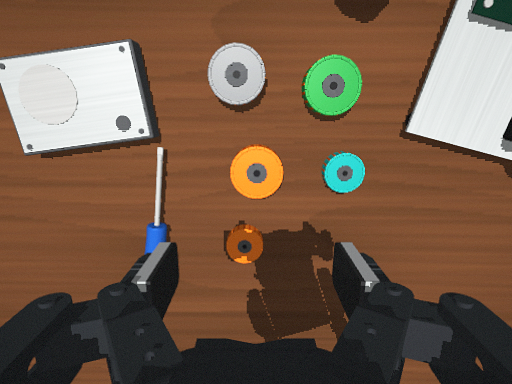

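Wrist picture: cap at (257,172), predicted (255,171), so the positions agree. Nothing is in the fingers' way, so I'm descending.

{"op": "carry_out", "data": {"rows": [[[0.7, 0, 0, -3, 0], [0.7, 0, 0, -3, 0], [0.7, 0, 0, -3, 0], [0.7, 0, 0, -3, 0], [0.7, 0, 0, -3, 0], [0.7, 0, 0, -2.5, 0], [0.7, 0, 0, -1.5, 0], [0.7, 0, 0, -1, 0], [0.7, 0, 0, -0.5, 0], [0.7, 0, 0, 0, 0], [0.7, 0, 0, 0, 0]]]}}

```text
clock: 4.65
position: [0.4752, 0.2444, 0.027]
ee_rot: [-0.001, 0.709, -0.705, 0.0]
contact_force: [0.5, -0.4, 0.5]
width: 0.073
```

Run:
```python
from h import *
for n in("wrist","scene"):
    w=cams.get_image(n); save(w,n+'2.png')
    if n=="scene":
        cv2.imwrite('pics/s2c.png',cv2.cvtColor(cv2.resize(w["image"][120:220,210:330],None,fx=6,fy=6,interpolation=cv2.INTER_CUBIC),cv2.COLOR_RGB2BGR))
```

```text
(no output)
```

View pics/wrist2.png

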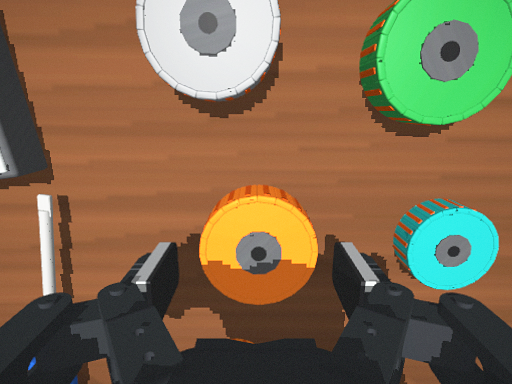

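View pics/s2c.png

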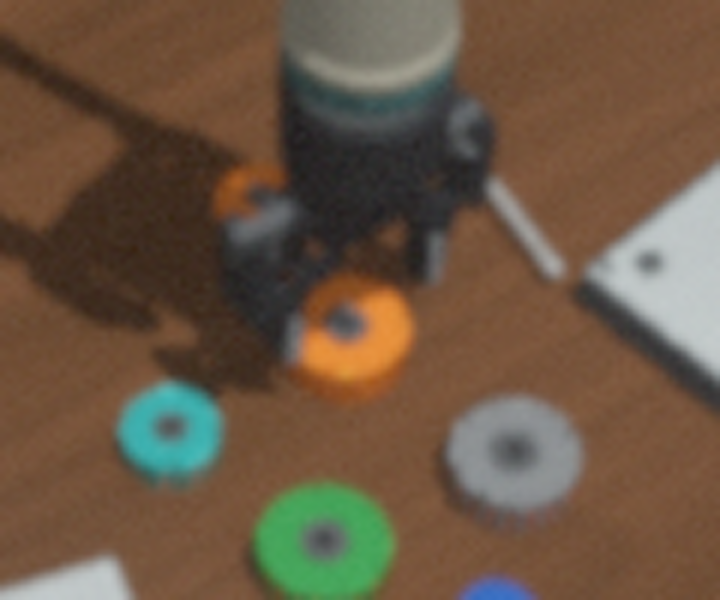

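{"op": "carry_out", "data": {"rows": [[[0.7, 0, 0, -0.5, 0], [0.7, 0, 0, -0.5, 0], [0.7, 0, 0, -0.5, 0], [0.7, 0, 0, -0.3, 0], [0.7, 0, 0, -0.2, 0], [0.7, 0, 0, 0, 0], [0.7, 0, 0, 0, 0]]]}}

```text
clock: 5.45
position: [0.4746, 0.2442, 0.0063]
ee_rot: [0.0, 0.709, -0.705, 0.0]
contact_force: [0.1, 0.1, -0.5]
width: 0.0728
```

Run:
```python
from h import *
w=cams.get_image("wrist"); save(w,'wrist3.png'); print(proj(w,[.4745,.2437,.024]))
```

```text
[255.64737415 268.10606384]
```

View pics/wrist3.png

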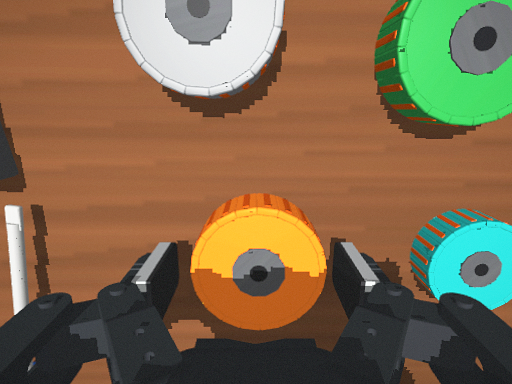

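{"op": "carry_out", "data": {"rows": [[[0.7, -0.1, -0.1, -0.2, 0], [0.7, 0, 0, -0.2, 0], [0.7, 0, 0, -0.2, 0], [0.7, 0, 0, 0, 0], [0.6, 0, 0, 0, 0], [0.6, 0, 0, 0, 0], [0.6, 0, 0, 0, 0]]]}}

```text
clock: 6.2
position: [0.4736, 0.2432, 0.0004]
ee_rot: [-0.0, 0.709, -0.705, 0.0]
contact_force: [-0.3, -0.3, -0.1]
width: 0.068
```

{"op": "carry_out", "data": {"rows": [[[0.6, 0, 0, -0.1, 0], [0.6, 0, 0, -0.1, 0], [0.6, 0, 0, -0.1, 0], [0.6, 0, 0, 0, 0], [0.6, 0, 0, 0, 0]]]}}

```text
clock: 6.7
position: [0.4735, 0.2432, -0.0027]
ee_rot: [0.0, 0.709, -0.705, 0.0]
contact_force: [0.6, -0.1, 0.8]
width: 0.0682
```

Run:
```python
from h import *
w=cams.get_image("scene"); p=proj(w,[.4745,.2437,.024]).astype(int)
cv2.imwrite('pics/s4.png',cv2.cvtColor(cv2.resize(w["image"][p[1]-30:p[1]+30,p[0]-40:p[0]+40],None,fx=10,fy=10,interpolation=cv2.INTER_CUBIC),cv2.COLOR_RGB2BGR))
```

```text
(no output)
```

View pics/s4.png

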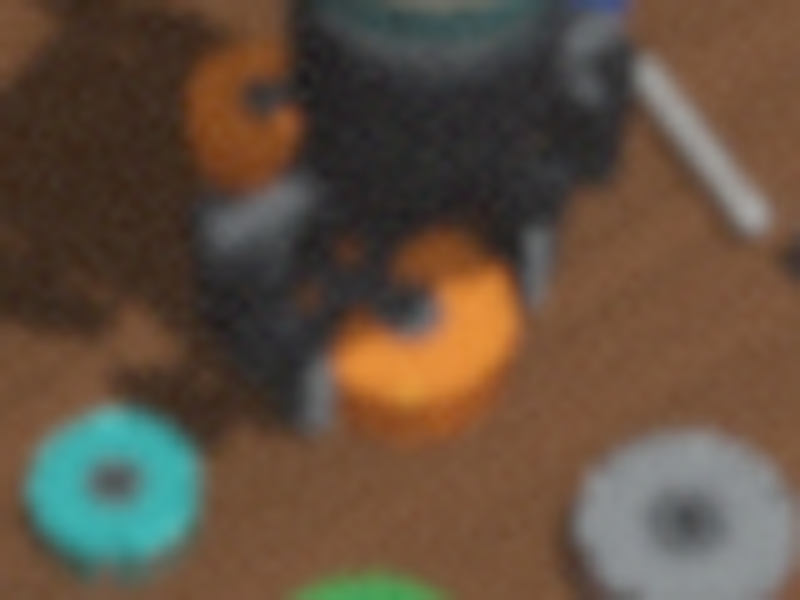

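{"op": "carry_out", "data": {"rows": [[[0.4, 0, 0, 0, 0], [0.2, 0, 0, 0, 0], [0, 0, 0, 0, 0], [-0.2, 0, 0, 0, 0], [-0.2, 0, 0, 0, 0], [-0.2, 0, 0, 0, 0], [-0.2, 0, 0, 0, 0]]], "force": 40}}

```text
clock: 7.45
position: [0.4735, 0.2432, -0.0022]
ee_rot: [-0.0, 0.709, -0.705, 0.0]
contact_force: [-0.9, -0.7, 5.1]
width: 0.0588
```

{"op": "carry_out", "data": {"rows": [[[-0.2, 0, 0, 0.5, 0], [-0.2, 0, 0, 1, 0], [-0.2, 0, 0, 2, 0], [-0.2, 0, 0, 3, 0], [-0.2, 0, 0, 3, 0], [-0.2, 0, 0, 3, 0], [-0.2, 0, 0, 3, 0], [-0.2, 0, 0, 3, 0], [-0.2, 0, 0, 3, 0], [-0.2, 0, 0, 2, 0], [-0.2, 0, 0, 0, 0], [-0.2, 0, 0, 0, 0]]]}}

```text
clock: 8.65
position: [0.4732, 0.2431, 0.2322]
ee_rot: [0.0, 0.709, -0.705, 0.0]
contact_force: [-0.2, 0.2, -0.7]
width: 0.0591
```

Run:
```python
from h import *
s=telemetry.get_state(); print(s["position"],s["width"],s["contact_force"],s["moment"])
w=cams.get_image("wrist"); save(w,'w5.png'); w=cams.get_image("scene"); save(w,'s5.png')
```

```text
[0.47316907 0.24308198 0.23219701] 0.05907654092083813 [-0.21386266  0.20024975 -0.72637998] [ 0.01436673 -0.0170873  -0.02726645]
```

View pics/w5.png

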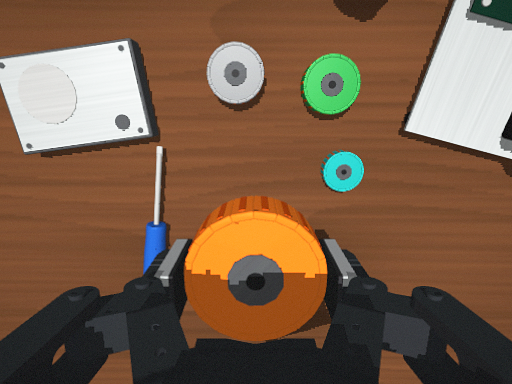

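View pics/s5.png

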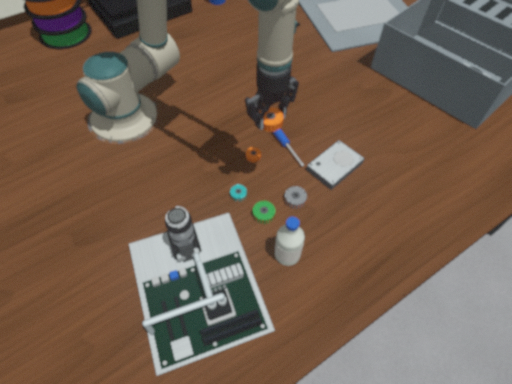

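{"op": "carry_out", "data": {"rows": [[[-0.2, 0.3, -1.5, 0, 0], [-0.2, 0.6, -2.8, 0, 0], [-0.2, 0.6, -2.8, 0, 0], [-0.2, 0.6, -2.8, 0, 0], [-0.2, 0.6, -2.8, 0, 0], [-0.2, 0.6, -2.8, 0, 0], [-0.2, 0.6, -2.8, 0, 0], [-0.2, 0.6, -2.8, 0, 0], [-0.2, 0.6, -2.8, 0, 0], [-0.2, 0.6, -2.8, 0, 0], [-0.2, 0.54, -2.4, 0, 0], [-0.2, 0.3, -1.5, 0, 0]]]}}

```text
clock: 9.95
position: [0.5385, -0.0655, 0.2312]
ee_rot: [0.001, 0.708, -0.706, -0.001]
contact_force: [-0.6, 1.1, 0.1]
width: 0.0593
```

{"op": "carry_out", "data": {"rows": [[[-0.2, 0, -0.04, -1, 0], [-0.2, 0, 0, -1, 0], [-0.2, 0, 0, 0, 0], [-0.2, 0, 0, 0, 0]]]}}

```text
clock: 10.35
position: [0.5382, -0.062, 0.2116]
ee_rot: [0.0, 0.71, -0.705, -0.001]
contact_force: [-0.1, 0.6, -0.3]
width: 0.0593
```

Run:
```python
from h import *
s=telemetry.get_state(); print(s["position"],s["width"],s["contact_force"],s["qpos"])
t=s["position"]
for n in("wrist","top","scene"):
    w=cams.get_image(n); save(w,n+'6.png')
    p=proj(w,t+[0,0,.027]); m=proj(w,[.5386,-.0633,.171]); print(n,p,m)
    if n!="wrist":
        x,y=p.astype(int); cv2.imwrite(f'pics/{n}6c.png',cv2.cvtColor(cv2.resize(w["image"][y-30:y+30,x-40:x+40],None,fx=10,fy=10,interpolation=cv2.INTER_CUBIC),cv2.COLOR_RGB2BGR)); print(x-40,y-30)
```

```text
[ 0.53823677 -0.06204114  0.21161246] 0.059328436048571284 [-0.07428974  0.58998743 -0.2543565 ] [-2.43383112e-01  2.39043221e-01  1.60676257e+00  2.72377244e-04
  1.29755676e+00  1.32021560e+00]
wrist [254.43863362 278.96590661] [256.76235116 221.54627811]
top [363.47066224 184.05813091] [356.13189037 189.6426609 ]
323 154
scene [171.91460771 197.75711053] [176.22055829 214.58037061]
131 167
```

View pics/wrist6.png

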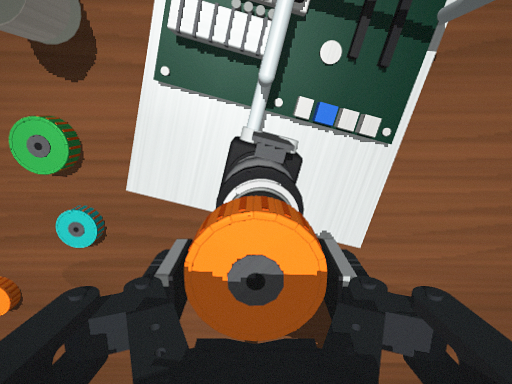

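View pics/top6c.png

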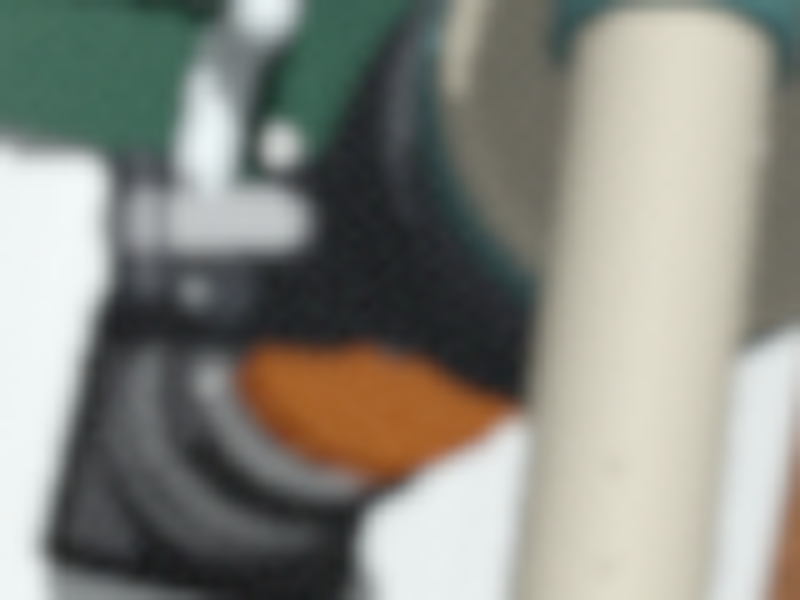

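View pics/scene6c.png

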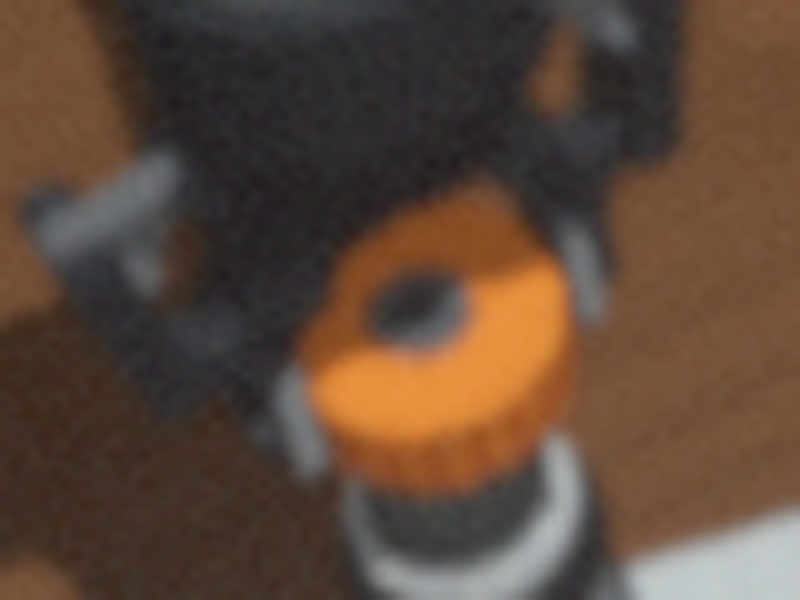

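{"op": "carry_out", "data": {"rows": [[[-0.2, -2, 0, 0, 0], [-0.2, -2, 0, 0, 0], [-0.2, -2, 0, 0, 0], [-0.2, -1, 0, 0, 0], [-0.2, 0, 0, 0, 0], [-0.2, 0, 0, 0, 0], [-0.2, 0, 0, 0, 0]]]}}

```text
clock: 11.2
position: [0.4701, -0.0634, 0.2126]
ee_rot: [-0.0, 0.709, -0.705, 0.001]
contact_force: [0.1, 0.3, -0.7]
width: 0.0596
```

Run:
```python
from h import *
s=telemetry.get_state(); print(s["position"])
t=s["position"]
for n in("wrist","top","scene"):
    w=cams.get_image(n); save(w,n+'7.png')
    p=proj(w,t+[0,0,.027]); m=proj(w,[.5386,-.0633,.171]); print(n,p,m)
    if n!="top":
        x,y=m.astype(int); x0,y0=x-60,y-45; cv2.imwrite(f'pics/{n}7c.png',cv2.cvtColor(cv2.resize(w["image"][y0:y0+90,x0:x0+120],None,fx=6,fy=6,interpolation=cv2.INTER_CUBIC),cv2.COLOR_RGB2BGR)); print(x0,y0)
    if n=="scene": print(atz(w,(172.5-.05,197.65),.2386))
```

```text
[ 0.47009559 -0.06335406  0.21256188]
wrist [254.50007694 278.81527506] [255.23785119 107.73365141]
195 62
top [365.97705824 220.36383088] [356.13189037 189.6426609 ]
scene [156.76025214 176.54609762] [176.22055829 214.58037061]
116 169
[ 0.53862794 -0.06096839  0.2386    ]
```

View pics/wrist7.png

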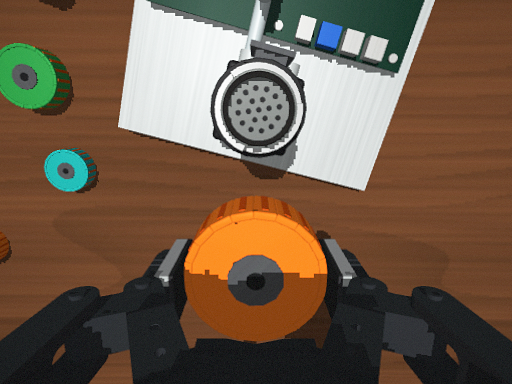

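View pics/wrist7c.png

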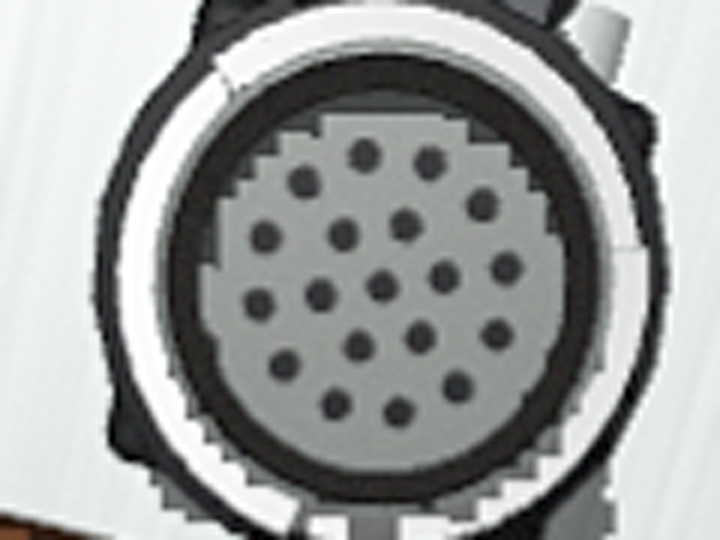

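Run:
```python
from h import *
w=cams.get_image("wrist"); s=telemetry.get_state(); t=s["position"]; print(t)
im=w["image"]; h=cv2.cvtColor(im,cv2.COLOR_RGB2HSV); g=cv2.cvtColor(im,cv2.COLOR_RGB2GRAY)
# hub
m=(h[...,1]<80).astype(np.uint8); m[:245]=0; m[310:]=0; m[:,:215]=0; m[:,300:]=0
cs,_=cv2.findContours(m,cv2.RETR_EXTERNAL,cv2.CHAIN_APPROX_NONE); c=max(cs,key=cv2.contourArea)
e=cv2.fitEllipse(c); print("hub",e, cv2.boundingRect(c)); hub=e[0]
# seal ring outer (black)
m=(g<70).astype(np.uint8); 
m2=np.zeros_like(m); m2[65:150,217:300]=m[65:150,217:300]
cs,hi=cv2.findContours(m2,cv2.RETR_LIST,cv2.CHAIN_APPROX_NONE)
for c in cs:
    if cv2.contourArea(c)>1500: print(cv2.boundingRect(c),cv2.fitEllipse(c))
for z in(.024,.027,.03): H=atz(w,hub,t[2]+z); print("hub",z,H, H[:2]-t[:2])
for z in (.171,): print(atz(w,(258.75,107.75),z))
a=np.array(cams.get_image("scene")["image"])
cv2.imwrite('pics/s8.png',cv2.cvtColor(cv2.resize(a[140:230,110:230],None,fx=6,fy=6,interpolation=cv2.INTER_CUBIC),cv2.COLOR_RGB2BGR))
```

```text
[ 0.46947012 -0.06327393  0.2121741 ]
hub ((255.08155822753906, 279.9095764160156), (48.91044616699219, 54.89738845825195), 91.14845275878906) (228, 256, 55, 49)
(227, 79, 64, 62) ((258.5619201660156, 109.02873229980469), (61.43825149536133, 62.49307632446289), 50.77756118774414)
(223, 70, 72, 76) ((258.4224548339844, 107.30025482177734), (71.54145812988281, 74.89035034179688), 2.1496078968048096)
hub 0.024 [ 0.46735473 -0.06355715  0.2361741 ] [-0.00211539 -0.00028323]
hub 0.027 [ 0.46911716 -0.06354677  0.2391741 ] [-0.00035295 -0.00027284]
hub 0.03 [ 0.4708796  -0.06353638  0.2421741 ] [ 0.00140948 -0.00026245]
[ 0.53807083 -0.06521427  0.171     ]
```

View pics/s8.png

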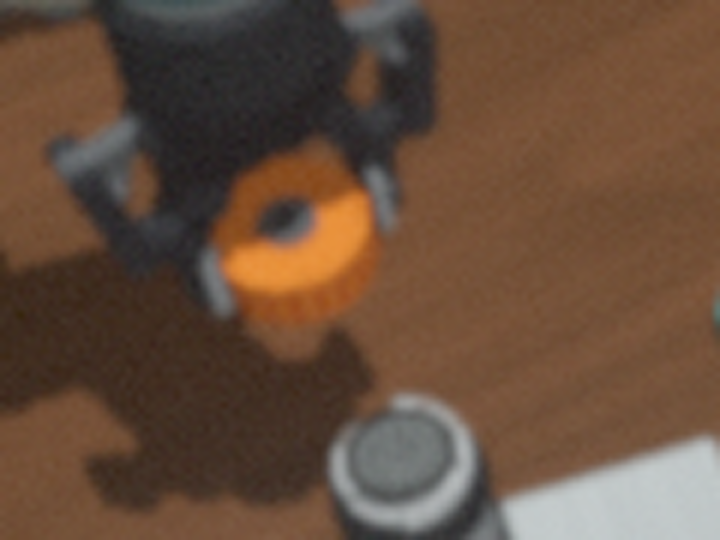

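{"op": "carry_out", "data": {"rows": [[[-0.2, 1, -0.16, 0, 0], [-0.2, 2, 0, 0, 0], [-0.2, 2, 0, 0, 0], [-0.2, 1.3, 0, 0, 0], [-0.2, 0.58, 0, 0, 0], [-0.2, 0, 0, 0, 0], [-0.2, 0, 0, 0, 0], [-0.2, 0, 0, 0, 0]]], "force": 50}}

```text
clock: 12.25
position: [0.5369, -0.0647, 0.2123]
ee_rot: [0.0, 0.709, -0.705, -0.0]
contact_force: [-0.4, -0.1, -0.7]
width: 0.0588
```

Run:
```python
from h import *
a=[]
for i in range(5):
    cams.get_image("wrist"); a.append(telemetry.get_state())
print(np.array([s["position"] for s in a]).round(5)); print(np.array([np.r_[s["contact_force"],s["moment"]] for s in a]).round(2))
```

```text
[[ 0.53699 -0.06476  0.21246]
 [ 0.53709 -0.06475  0.21251]
 [ 0.53722 -0.0648   0.21253]
 [ 0.53732 -0.06481  0.21256]
 [ 0.53745 -0.0648   0.21254]]
[[-0.15  0.7  -1.3  -0.    0.04  0.02]
 [ 0.41 -0.22  0.05 -0.01 -0.01 -0.04]
 [ 0.29 -0.28 -0.23  0.04  0.02  0.01]
 [-0.7   0.6  -1.33 -0.04  0.01 -0.01]
 [-0.4  -0.53 -1.24 -0.02 -0.03 -0.  ]]
```

{"op": "carry_out", "data": {"rows": [[[-0.2, 0.05, 0, -1, 0], [-0.2, 0, 0, -1, 0], [-0.2, 0, 0, -1, 0], [-0.2, 0, 0, -0.8, 0], [-0.2, 0, 0, -0.4, 0], [-0.2, 0, 0, -0.1, 0], [-0.2, 0, 0, 0, 0], [-0.2, 0, 0, 0, 0], [-0.2, 0, 0, 0, 0], [-0.2, 0, 0, 0, 0]]]}}

```text
clock: 13.5
position: [0.5384, -0.0649, 0.1697]
ee_rot: [-0.0, 0.709, -0.705, 0.0]
contact_force: [-1.1, -0.6, -0.3]
width: 0.0589
```

```bash
cat > st.py <<'E'
from h import *
a=[]
for i in range(4):
    cams.get_image("wrist"); a.append(telemetry.get_state())
print(np.mean([s["position"] for s in a],0).round(5),np.mean([np.r_[s["contact_force"],s["moment"]] for s in a],0).round(2),a[-1]["clock"],a[-1]["qpos"][5])
E
python3 st.py
python3 - <<'E'
from h import *
w=cams.get_image("wrist"); save(w,'w9.png'); w=cams.get_image("scene");cv2.imwrite('pics/s9.png',cv2.cvtColor(cv2.resize(w["image"][150:270,110:230],None,fx=5,fy=5,interpolation=cv2.INTER_CUBIC),cv2.COLOR_RGB2BGR))
E
```

```text
[ 0.5383  -0.06484  0.16952] [-0.65  0.18 -0.91 -0.02 -0.02 -0.01] 13.7 1.3169007457032693
```

View pics/s9.png

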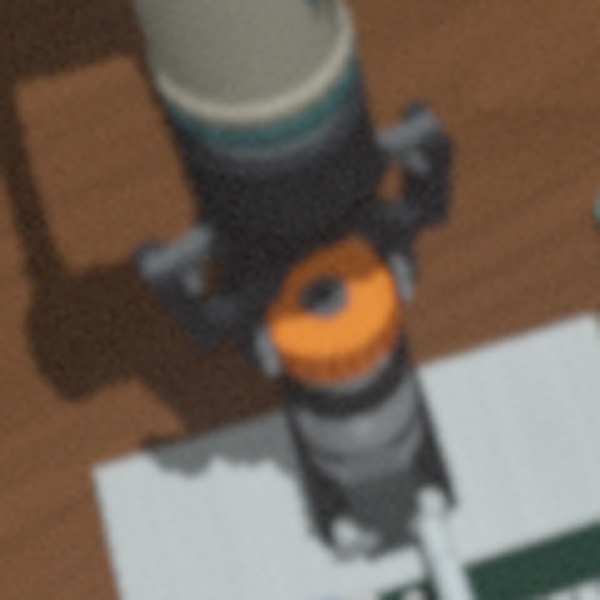

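View pics/w9.png

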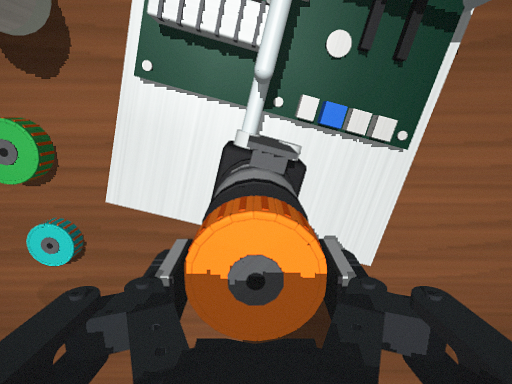

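{"op": "carry_out", "data": {"rows": [[[-0.2, 0, 0, -0.1, 0], [-0.2, 0, 0, -0.1, 0], [-0.2, 0, 0, -0.1, 0], [-0.2, 0, 0, 0, 0]]]}}

```text
clock: 14.2
position: [0.538, -0.0648, 0.1661]
ee_rot: [0.0, 0.709, -0.705, -0.0]
contact_force: [-0.1, 0.2, -1.4]
width: 0.0588
```

{"op": "carry_out", "data": {"rows": [[[-0.2, 0, 0, -0.1, 0], [-0.2, 0, 0, -0.1, 0], [-0.2, 0, 0, 0, 0]]]}}

```text
clock: 14.5
position: [0.5381, -0.0648, 0.1642]
ee_rot: [0.0, 0.709, -0.705, -0.0]
contact_force: [-0.4, -0.0, -0.3]
width: 0.0585
```

{"op": "carry_out", "data": {"rows": [[[-0.2, 0, 0, -0.1, 0], [-0.2, 0, 0, -0.1, 0], [-0.2, 0, 0, 0, 0]]]}}

```text
clock: 14.8
position: [0.5382, -0.0648, 0.1622]
ee_rot: [0.0, 0.709, -0.705, -0.0]
contact_force: [0.4, -0.3, 0.1]
width: 0.059
```

{"op": "carry_out", "data": {"rows": [[[-0.2, 0, 0, -0.1, 0], [-0.2, 0, 0, 0, 0]]]}}

```text
clock: 15.0
position: [0.5382, -0.0648, 0.1612]
ee_rot: [0.0, 0.709, -0.705, -0.0]
contact_force: [0.1, -0.2, -1.1]
width: 0.0585
```

{"op": "carry_out", "data": {"rows": [[[-0.2, 0, 0, -0.1, 0], [-0.2, 0, 0, 0, 0]]]}}

```text
clock: 15.2
position: [0.5381, -0.0648, 0.1602]
ee_rot: [0.0, 0.709, -0.705, -0.0]
contact_force: [0.3, 0.4, -0.7]
width: 0.0585
```

{"op": "carry_out", "data": {"rows": [[[-0.2, 0, 0, -0.1, 0], [-0.2, 0, 0, 0, 0]]]}}

```text
clock: 15.4
position: [0.5383, -0.0648, 0.1594]
ee_rot: [-0.0, 0.709, -0.705, 0.0]
contact_force: [0.5, 0.3, 0.2]
width: 0.0588
```

{"op": "carry_out", "data": {"rows": [[[-0.2, 0, 0, -0.1, 0], [-0.2, 0, 0, 0, 0]]]}}

```text
clock: 15.6
position: [0.5383, -0.0649, 0.1593]
ee_rot: [-0.0, 0.709, -0.705, 0.0]
contact_force: [-1.2, 0.7, 4.1]
width: 0.059
```

{"op": "carry_out", "data": {"rows": [[[-0.2, 0, 0, 0.02, 0.1], [-0.2, 0, 0, 0.03, 0.1], [-0.2, 0, 0, 0.03, 0.1], [-0.2, 0, 0, 0.03, 0.1]]]}}

```text
clock: 16.0
position: [0.5388, -0.0647, 0.1604]
ee_rot: [-0.001, 0.836, -0.549, 0.001]
contact_force: [-0.8, 1.6, 4.5]
width: 0.0591
```

```bash
python3 st.py
```

```text
[ 0.53887 -0.06488  0.1604 ] [0.07 0.26 5.09 0.07 0.1  0.05] 16.2 0.9189998781253653
```

{"op": "carry_out", "data": {"rows": [[[-0.2, 0, 0, 0.03, 0.1], [-0.2, 0, 0, 0.03, 0.1], [-0.2, 0, 0, 0.03, 0.1], [-0.2, 0, 0, 0.03, 0.1], [-0.2, 0, 0, 0.02, 0.1], [-0.2, 0, 0, 0.03, 0.1]]]}}

```text
clock: 16.8
position: [0.5388, -0.0646, 0.1621]
ee_rot: [-0.0, 0.961, -0.278, 0.001]
contact_force: [-1.1, 0.6, 6.2]
width: 0.0585
```

```bash
python3 st.py
```

```text
[ 0.53892 -0.06475  0.16211] [-0.11  0.85  5.02  0.12  0.08  0.07] 17.0 0.31905986277819576
```

{"op": "carry_out", "data": {"rows": [[[-0.2, 0, 0, 0.03, 0.1], [-0.2, 0, 0, 0.03, 0.1], [-0.2, 0, 0, 0.03, 0.1], [-0.2, 0, 0, 0.03, 0.1], [-0.2, 0, 0, 0.01, 0.05]]]}}

```text
clock: 17.5
position: [0.5387, -0.0645, 0.1634]
ee_rot: [-0.0, 0.998, -0.058, 0.001]
contact_force: [-0.9, 2.1, 5.7]
width: 0.0588
```

{"op": "carry_out", "data": {"rows": [[[-0.2, 0, 0, 0.01, 0.05], [-0.2, 0, 0, 0.02, 0.05], [-0.2, 0, 0, 0.01, 0.05]]]}}

```text
clock: 17.8
position: [0.5386, -0.0645, 0.1638]
ee_rot: [-0.0, 1.0, 0.017, 0.001]
contact_force: [-1.2, 1.1, 6.3]
width: 0.0589
```

{"op": "carry_out", "data": {"rows": [[[-0.2, 0, 0, 0.01, 0.05], [-0.2, 0, 0, 0.01, 0.05]]]}}

```text
clock: 18.0
position: [0.5386, -0.0645, 0.1641]
ee_rot: [-0.0, 0.998, 0.067, 0.001]
contact_force: [-1.0, 1.0, 7.6]
width: 0.0588
```

{"op": "carry_out", "data": {"rows": [[[-0.2, 0, 0, 0.01, 0.05], [-0.2, 0, 0, 0.01, 0.05]]]}}

```text
clock: 18.2
position: [0.5386, -0.0645, 0.1644]
ee_rot: [-0.0, 0.993, 0.117, 0.001]
contact_force: [-0.6, 1.7, 8.1]
width: 0.0586
```

{"op": "carry_out", "data": {"rows": [[[-0.2, 0, 0, 0.01, 0.05], [-0.2, 0, 0, 0.01, 0.05]]]}}

```text
clock: 18.4
position: [0.5386, -0.0645, 0.1646]
ee_rot: [-0.0, 0.986, 0.166, 0.001]
contact_force: [-0.5, 1.7, 7.4]
width: 0.059
```

{"op": "carry_out", "data": {"rows": [[[-0.2, 0, 0, 0.01, 0.05], [-0.2, 0, 0, 0.01, 0.05]]]}}

```text
clock: 18.6
position: [0.5388, -0.0646, 0.1647]
ee_rot: [0.0, 0.977, 0.215, 0.001]
contact_force: [0.3, 0.9, 5.5]
width: 0.0584
```

{"op": "carry_out", "data": {"rows": [[[-0.2, 0, 0, 0.01, 0.05], [-0.2, 0, 0, 0.01, 0.05]]]}}

```text
clock: 18.8
position: [0.5387, -0.0648, 0.1641]
ee_rot: [0.0, 0.964, 0.264, 0.001]
contact_force: [0.9, 0.3, -1.4]
width: 0.0585
```

{"op": "carry_out", "data": {"rows": [[[-0.2, 0, 0, 0.01, 0.05], [-0.2, 0, 0, 0.01, 0.05]]]}}

```text
clock: 19.0
position: [0.5379, -0.0648, 0.1635]
ee_rot: [-0.0, 0.95, 0.312, -0.0]
contact_force: [-0.5, -0.3, -0.2]
width: 0.0589
```

{"op": "carry_out", "data": {"rows": [[[-0.2, 0, 0, -0.1, 0], [-0.2, 0, 0, -0.1, 0], [-0.2, 0, 0, -0.1, 0], [-0.2, 0, 0, 0, 0]]]}}

```text
clock: 19.4
position: [0.538, -0.0648, 0.1607]
ee_rot: [-0.0, 0.95, 0.312, -0.0]
contact_force: [-0.3, -0.2, -0.6]
width: 0.0584
```

{"op": "carry_out", "data": {"rows": [[[-0.2, 0, 0, -0.1, 0], [-0.2, 0, 0, 0, 0]]]}}

```text
clock: 19.6
position: [0.5382, -0.0648, 0.1599]
ee_rot: [-0.0, 0.95, 0.312, -0.0]
contact_force: [0.3, -0.1, -0.5]
width: 0.0588
```

{"op": "carry_out", "data": {"rows": [[[-0.2, 0, 0, -0.1, 0], [-0.2, 0, 0, 0, 0]]]}}

```text
clock: 19.8
position: [0.5383, -0.0649, 0.1596]
ee_rot: [0.0, 0.95, 0.312, 0.0]
contact_force: [0.6, -0.3, 3.1]
width: 0.0588
```

{"op": "carry_out", "data": {"rows": [[[-0.2, 0, 0, -0.02, -0.1], [-0.2, 0, 0, -0.03, -0.1], [-0.2, 0, 0, -0.03, -0.1], [-0.2, 0, 0, -0.03, -0.1]]]}}

```text
clock: 20.2
position: [0.5385, -0.0652, 0.1585]
ee_rot: [0.001, 0.993, 0.115, 0.0]
contact_force: [0.1, -0.6, 2.7]
width: 0.0587
```

```bash
python3 st.py
```

```text
[ 0.53862 -0.06505  0.15847] [-0.34 -0.42  3.9  -0.07  0.12 -0.05] 20.4 -0.4851771626554248
```

{"op": "carry_out", "data": {"rows": [[[-0.2, 0, 0, -0.03, -0.1], [-0.2, 0, 0, -0.03, -0.1], [-0.2, 0, 0, -0.03, -0.1], [-0.2, 0, 0, -0.03, -0.1]]]}}

```text
clock: 20.8
position: [0.5386, -0.0653, 0.1573]
ee_rot: [0.0, 0.997, -0.083, 0.001]
contact_force: [-0.9, -1.2, 4.0]
width: 0.0589
```

```bash
python3 st.py
```

```text
[ 0.53864 -0.0651   0.15726] [ 0.05 -0.54  5.06 -0.15  0.12 -0.05] 21.0 -0.08642562347125093
```

{"op": "carry_out", "data": {"rows": [[[-0.2, 0, 0, -0.03, -0.1], [-0.2, 0, 0, -0.03, -0.1]]]}}

```text
clock: 21.2
position: [0.5386, -0.0652, 0.1567]
ee_rot: [0.0, 0.983, -0.182, 0.001]
contact_force: [-1.3, -1.9, 5.0]
width: 0.0585
```

```bash
python3 st.py
```

```text
[ 0.53873 -0.06511  0.1567 ] [-0.38 -0.84  4.98 -0.16  0.16 -0.05] 21.4 0.11366480626324367
```

{"op": "carry_out", "data": {"rows": [[[-0.2, 0, 0, -0.03, -0.1], [-0.2, 0, 0, -0.03, -0.1]]]}}

```text
clock: 21.6
position: [0.5386, -0.0652, 0.1561]
ee_rot: [0.0, 0.96, -0.279, 0.001]
contact_force: [-1.0, -1.7, 5.6]
width: 0.0587
```

```bash
python3 st.py
```

```text
[ 0.53871 -0.06511  0.1561 ] [-0.25 -1.01  5.43 -0.11  0.12 -0.07] 21.8 0.3137036299276279
```

{"op": "carry_out", "data": {"rows": [[[-0.2, 0, 0, -0.02, -0.08], [-0.2, 0, 0, -0.02, -0.07]]]}}

```text
clock: 22.0
position: [0.5385, -0.0651, 0.1557]
ee_rot: [0.0, 0.937, -0.35, 0.001]
contact_force: [-1.0, -1.4, 6.0]
width: 0.0588
```

```bash
python3 st.py
```

```text
[ 0.53859 -0.06509  0.15573] [-0.64 -0.62  5.88 -0.14  0.16 -0.04] 22.2 0.46369674001297967
```

{"op": "carry_out", "data": {"rows": [[[-0.2, 0, 0, -0.02, -0.08], [-0.2, 0, 0, -0.02, -0.07]]]}}

```text
clock: 22.4
position: [0.5389, -0.065, 0.1555]
ee_rot: [-0.0, 0.908, -0.419, 0.001]
contact_force: [0.0, -1.3, 7.8]
width: 0.0585
```

```bash
python3 st.py
```

```text
[ 0.53887 -0.06494  0.15551] [-0.1  -0.93  5.89 -0.04  0.14 -0.04] 22.6 0.6136303877976624
```

{"op": "carry_out", "data": {"rows": [[[-0.2, 0, 0, -0.01, -0.05], [-0.2, 0, 0, 0, -0.05]]]}}

```text
clock: 22.8
position: [0.539, -0.0649, 0.1555]
ee_rot: [-0.0, 0.886, -0.463, 0.001]
contact_force: [-0.5, 0.5, 6.6]
width: 0.0591
```

```bash
python3 st.py
```

```text
[ 0.53901 -0.06489  0.15551] [-0.49 -0.58  6.5  -0.03  0.11 -0.03] 23.0 0.7135775247928585
```

{"op": "carry_out", "data": {"rows": [[[-0.2, 0, 0, -0.01, -0.05], [-0.2, 0, 0, 0, -0.05]]]}}

```text
clock: 23.2
position: [0.5391, -0.0649, 0.1555]
ee_rot: [-0.0, 0.862, -0.507, 0.001]
contact_force: [0.8, -0.7, 6.6]
width: 0.059
```

```bash
python3 st.py
```

```text
[ 0.5391  -0.06488  0.15548] [-0.07 -0.32  6.85 -0.02  0.06 -0.04] 23.4 0.8136359199526559
```

{"op": "carry_out", "data": {"rows": [[[-0.2, 0, 0, 0, -0.05], [-0.2, 0, 0, 0, -0.05]]]}}

```text
clock: 23.6
position: [0.5391, -0.0649, 0.1555]
ee_rot: [-0.0, 0.835, -0.55, 0.001]
contact_force: [-0.1, -1.6, 6.6]
width: 0.0593
```

```bash
python3 st.py
```

```text
[ 0.53908 -0.06485  0.15542] [-0.35 -0.49  6.94 -0.03  0.1  -0.07] 23.8 0.9137265530635854
```

{"op": "carry_out", "data": {"rows": [[[-0.2, 0, 0, 0, -0.05], [-0.2, 0, 0, 0, -0.05]]]}}

```text
clock: 24.0
position: [0.5389, -0.0648, 0.1553]
ee_rot: [-0.0, 0.807, -0.59, 0.001]
contact_force: [0.0, 0.5, 5.4]
width: 0.059
```

```bash
python3 st.py
```

```text
[ 0.53888 -0.06478  0.15524] [-1.21 -0.07  6.02 -0.04  0.06 -0.09] 24.2 1.0137187826777612
```

{"op": "carry_out", "data": {"rows": [[[-0.2, 0, 0, -0.02, -0.05], [-0.2, 0, 0, -0.02, -0.05]]]}}

```text
clock: 24.4
position: [0.5388, -0.0648, 0.155]
ee_rot: [-0.0, 0.777, -0.63, 0.001]
contact_force: [-1.3, -0.2, 7.3]
width: 0.0588
```

```bash
python3 st.py
```

```text
[ 0.53883 -0.06481  0.15501] [-0.9  -0.41  6.74 -0.03  0.12 -0.  ] 24.6 1.1136001985393233
```

{"op": "carry_out", "data": {"rows": [[[-0.2, 0, 0, -0.01, -0.04], [-0.2, 0, 0, -0.02, -0.04]]]}}

```text
clock: 24.8
position: [0.5388, -0.0648, 0.1548]
ee_rot: [-0.0, 0.751, -0.66, 0.001]
contact_force: [-1.6, -0.3, 8.2]
width: 0.0584
```

```bash
python3 st.py; python3 st.py
python3 - <<'E'
from h import *
w=cams.get_image("scene");cv2.imwrite('pics/s10.png',cv2.cvtColor(cv2.resize(w["image"][150:270,110:230],None,fx=5,fy=5,interpolation=cv2.INTER_CUBIC),cv2.COLOR_RGB2BGR))
w=cams.get_image("wrist"); save(w,'w10.png')
E
```

```text
[ 0.53883 -0.06483  0.15481] [-0.93  0.13  7.5  -0.02  0.2   0.08] 25.0 1.1932752562101823
[ 0.53882 -0.06483  0.15481] [-0.7   0.22  7.68 -0.05  0.17  0.07] 25.2 1.193308195724565
```

View pics/s10.png

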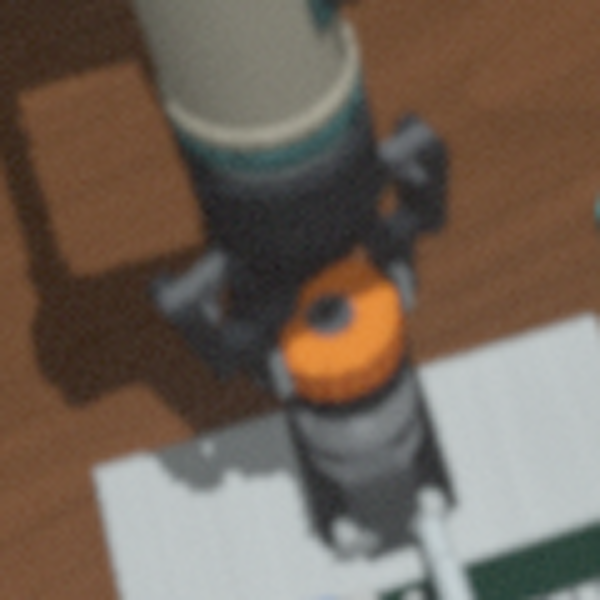

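View pics/w10.png

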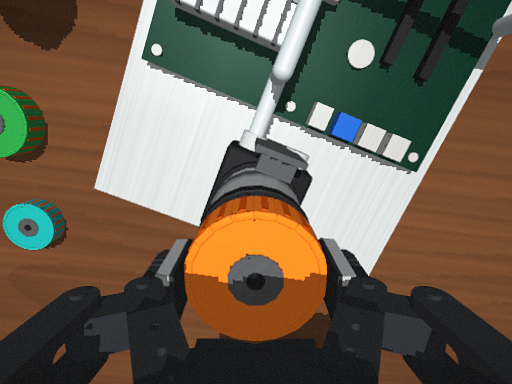

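{"op": "carry_out", "data": {"rows": [[[-0.2, 0, 0, -0.01, -0.03], [-0.2, 0, 0, -0.01, -0.03]]]}}

```text
clock: 25.5
position: [0.5388, -0.0648, 0.1547]
ee_rot: [-0.0, 0.731, -0.682, 0.001]
contact_force: [-1.3, -0.5, 8.7]
width: 0.0587
```

```bash
python3 st.py; python3 st.py
```

```text
[ 0.53884 -0.06486  0.15469] [-0.95 -0.24  7.92 -0.01  0.17  0.21] 25.7 1.25305026345603
[ 0.53884 -0.06487  0.1547 ] [-1.05 -0.05  7.73 -0.05  0.21  0.18] 25.9 1.2530270715155962
```

{"op": "carry_out", "data": {"rows": [[[-0.2, 0, 0, -0.01, -0.04], [-0.2, 0, 0, 0, 0]]]}}

```text
clock: 26.1
position: [0.5388, -0.0649, 0.1546]
ee_rot: [-0.0, 0.717, -0.697, 0.001]
contact_force: [-0.5, -0.0, 8.5]
width: 0.059
```

```bash
python3 st.py; python3 st.py
```

```text
[ 0.53883 -0.06489  0.15459] [-0.81 -0.25  7.37 -0.06  0.2   0.16] 26.3 1.2931929541579485
[ 0.53884 -0.06488  0.1546 ] [-1.41 -0.37  8.03 -0.06  0.21  0.14] 26.5 1.2931654014317193
```

{"op": "carry_out", "data": {"rows": [[[0, 0, 0, 0, 0], [0.5, 0, 0, 0, 0], [0.7, 0, 0, 0, 0], [1, 0, 0, 0, 0], [1, 0, 0, 0, 0], [1, 0, 0, 0, 0], [1, 0, 0, 0, 0], [1, 0, 0, 0, 0]]]}}

```text
clock: 27.3
position: [0.5382, -0.0648, 0.1535]
ee_rot: [0.0, 0.716, -0.698, -0.0]
contact_force: [-0.2, -0.2, 0.2]
width: 0.0855
```

{"op": "carry_out", "data": {"rows": [[[1, 0, 0, 1, 0], [1, 0, 0, 2, 0], [1, 0, 0, 2, 0], [1, 0, 0, 2, 0], [1, -2, 0, 2, 0], [1, -3, 0, 2, 0], [1, -3, 0, 1, 0], [1, 0, 0, 0, 0], [1, 0, 0, 0, 0], [1, 0, 0, 0, 0]]]}}

```text
clock: 28.3
position: [0.4589, -0.0649, 0.2736]
ee_rot: [-0.0, 0.716, -0.698, 0.0]
contact_force: [1.1, 0.3, 0.9]
width: 0.0855
```

Run:
```python
from h import *
print(telemetry.get_state()["position"])
w=cams.get_image("scene"); save(w,'s11f.png'); cv2.imwrite('pics/s11.png',cv2.cvtColor(cv2.resize(w["image"][170:270,110:230],None,fx=6,fy=6,interpolation=cv2.INTER_CUBIC),cv2.COLOR_RGB2BGR))
print(proj(w,[.5388,-.0649,.182]), atz(w,proj(w,[.5388,-.0649,.182]),.182))
w=cams.get_image("wrist"); save(w,'w11.png'); print(proj(w,[.5388,-.0651,.182]))
h=cv2.cvtColor(w["image"],cv2.COLOR_RGB2HSV)
```

```text
[ 0.4588805  -0.06488593  0.2736202 ]
[174.89675314 212.45112617] [ 0.5388 -0.0649  0.182 ]
[257.98563563  91.12599625]
```

View pics/s11.png

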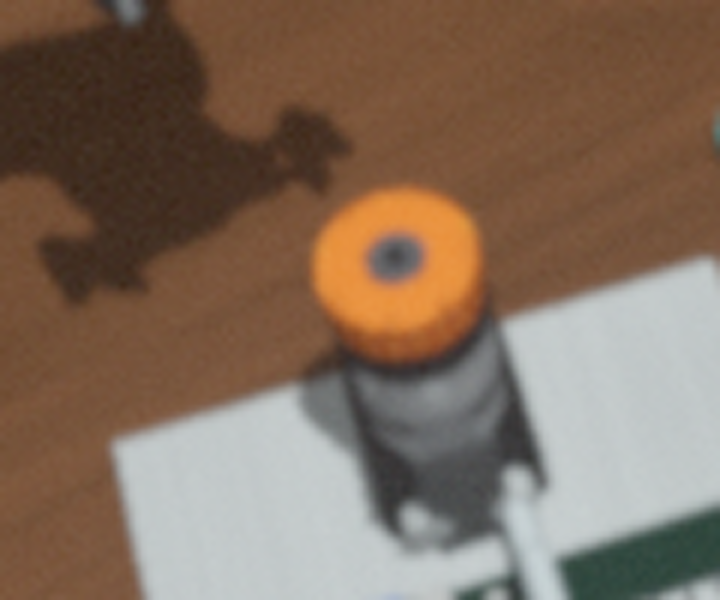

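View pics/w11.png

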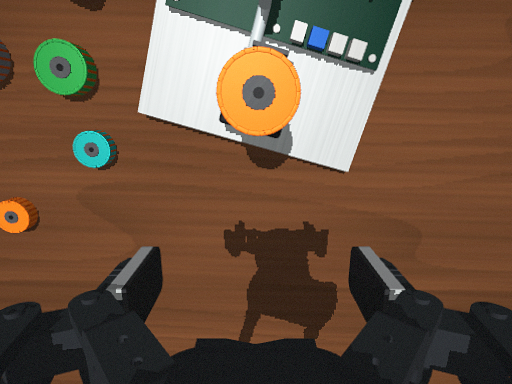

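```bash
python3 -c "
from h import *
print(manip.sign_off(), telemetry.get_state()['clock'])"
```

```text
the job is handed in; nothing more can be done
the job is handed in; nothing more can be done
```

The orange cap is on the reservoir neck, turned back, dropped into the thread and screwed down onto its seal. The gripper has let go and is clear. I handed the job in at about 28 s; it reports no verdict.

- **Turning back:** I turned the cap backwards with about 5 to 8 N of downward pressure. It climbed about 5.4 mm to a peak, the force then fell to zero, and I lowered it about 5 mm onto the thread below. It landed there with about 3 N.
- **Screwing down:** It met the seal where expected. The last 20 degrees or so pulled the cap down about 0.9 mm, and the torque rose from about -0.05 to between 0.15 and 0.2 N m.
- **After release:** The cap looks square in both the scene and wrist pictures. Its hub is at wrist pixel (259,92), against (258,91) expected. The open gripper read close to zero force.

**Checks that disagreed or could not be made:**
- **Force on the seal:** I could not measure it after release. I infer it from the 0.9 mm of compression and the torque rise.
- **Final torque:** It slipped from 0.2 to 0.15 N m on the last small turn, although the cap still went down 0.1 mm. A slight slip in the fingers is possible.
- **Final height:** By my measurements the cap's middle is between 1 and 2 mm below the rim. That depends on the peak, which I took as 8 mm.
- **Mouth position:** The network's first hits for the mouth were wrong. I replaced them with my own measurement from the pictures.
- **Bystanders:** The moves stayed clear of the bottle, drive and screwdriver, but I did not measure their positions at the end.

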